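# Open the ratchet stop and push the green-lidded tin into its row

## Robot

A 6-joint arm with a two-finger parallel gripper is mounted at the origin on the work surface. World frame = base frame: x ahead of the robot, y to its left, z up, the work surface at z = 0. Lengths are in mm, angles in rad, forces in N, time in s.
With the tool pointing down it reaches from about 225 to 875 mm from the base axis. Payload 3.4 kg.
Tool frame: the origin (TCP) lies on the centre line of the jaws, within the pads' length; the fingertips stand 19 mm ahead of it and the grasp point (between the pads) is the TCP; z points along the fingers, y is the direction in which the jaws open and shut (so a half turn about z gives the same grasp; the last joint's range is limited). The gripper opens to 85 mm and grips with 20 to 120 N. Pads are 22 mm wide; open, the fingers measure 114 mm over their backs; the gripper's body (76 mm by 85 mm) begins 54 mm behind the grasp point. The pads swing forward as they close: fully open they stand 13 mm farther back than shut.
Start: joints at [1.225, 0.276, 1.505, -0, 1.361, -0.121], TCP at [128.188, 560.561, 250.328] pointing down, gripper open.
Joint ranges: [-2.89, 2.89], [-0.75, 2.08], [0.22, 2.7], [-1.18, 4.32], [0.11, 2.71], [-2.7, 2.7]. Speed limits (rad/s): [2.57, 2.57, 3.14, 3.14, 3.14, 3.14].

## Interface

Orientations are given as a unit quaternion [x, y, z, w].
In Python, from rig import r gives the robot as it stands.
- The arm moves only by the shell command python3 -m inch 'ROWS' [FORCE]. ROWS is JSON, a list of rows, each a list of 3 entries, a list of its own where there are three numbers: the shift along the tool's x, y, z in units of 60 mm (1.0 is 60 mm), then the turn about the tool's z in degrees, then the closure, from 0 (fully open) to 1 (shut). In form: [[[tx, ty, tz], turn, gripper], ...]. A call has exactly 10 rows; each row shifts and turns the pose as measured when the row begins, along the tool's axes as they then stand; what a row does not reach is not made up. A row lasts 1/8 s, in which the tool goes at most 62.5 mm and 10.7 degrees, less where a joint would pass 70% of its speed; a pose out of reach is approached as far as the arm can. A call is refused whole if a number of a shift passes 1 or a number of a turn 10.7, either way. A call with a gripper value outside its range is refused whole. The fingers move at their own pace and stop on an object; FORCE is the grip in N (left out, the last holds). Time passes only in rows, so rows that do not move let the fingers close, or fill a call up. It gives the time, the measured TCP pose, the force and the opening at its end, in the units of the state.
- r.sense(): the state, without advancing time (a new reading comes with each control period).
- r.get_image(name): name is "scene" or "top" or "wrist"; returns the picture (420x560x3 uint8, red, green, blue); there is no depth.
- r.get_calibration(name): a dict with "vfov" (degrees; the focal length in pixels is half the picture's height over the tangent of half this angle, whatever the lens; pixels are square), "cx", "cy" (the principal point, pixels), "k1" (the pictures are not rectified: a ray, as slopes to the right and down, at radius r is drawn at 1 + k1 r^2 times it, then the intrinsics apply), "rvec" (rotation vector, rad) and "tvec" (3), from world to camera coordinates, as OpenCV has them. Camera axes: x right, y down, z forward; pixel columns grow to the right and rows downward; lengths in mm; the calibration is good to about 2 mm. A picture is of the moment at which its call begins: read the wrist's pose just before it. get_calibration takes no time and is no camera call; for the wrist camera it gives the pose at the moment of the call.
- r.close_job(): hands the job in, once; it reports no verdict.
The state is a dict: "time_s": time; "qpos": joint angles; "joint_vel": joint speeds; "tau": joint torques, N m; "tcp_pos": TCP position; "tool_rot": TCP orientation; "contact_force": force on the tool from outside, world axes, zero at the start; "moment": the same for the moment, N m; "gripper_width": finger opening in mm.
Only numpy, scipy, OpenCV 4.12 (cv2) and the standard library are available. Lean on these libraries where they do the work, as an engineer would, in place of code of your own. Each camera call takes 0.05 s, during which the arm holds its last target.

## Task

Make room in the row of tins on the lowest step: press down the orange release on the ratchet stop and, keeping it pressed, push the stop back along its bar, away from the tins, as far as it goes, and let the release spring up again. Then push the green-lidded tin across the step into the gap, until it stands against the bar beside the other two tins. Only press and push with the fingers: lift or tip nothing, and leave the other things where they stand.

Things in the scene. Friction and masses are not known exactly. Their poses are not given: they have to be found in the camera images.
- riser: Clear acrylic three-step riser, fixed, 620 mm wide. Origin on the counter; x away from the robot (up the steps), y left along them, z up. In its frame, mm: lowest step top z 35, x -120 (front edge) to 100; second step z 85, x 100 to 200; third z 135, x 200 to 300; both upper steps hold fixed tins 45 tall. A fixed steel end plate closes the row's left end, right face y 175, x 0 to 90, top z 81.
- bar_front (a point): Point on the front (robot-side) face of the aluminium bar, at riser x 62, y 0, z 60 mm. The bar runs along riser y, 12 mm wide, 16 tall, underside 17 mm above the step, between posts at y -172 and 190 (tops z 72). Tins of the row stand in front of it: tin_a by the end plate, tin_b, the gap, then the jaw of the stop. A tin touching the bar has its centre at riser x 29.
- gap (a point): Where the underside centre of the green-lidded tin should finally be, at step height: in front of the bar, at riser x 29, y -17 mm, the middle of the gap when the stop is fully back; the gap is then about 116 mm wide, from tin_b's edge (y about 40) to the jaw (y -75).
- stop (a joint): Sliding ratchet stop on the bar, m: 0 = fully back (solid end, right), grows to the left (riser +y) to the tins; 0.070 to 0.112 at the start. Grey carriage 46 (x) by 60 (y) mm, top z 90, with a dark jaw plate on its left. The ratchet lets it go left, but blocks it going right beyond one 6 mm tooth unless the release is kept pressed; then it slides with about 2 N of friction.
- jaw_face (a point): Middle of the jaw's left face, which looks at the tins, at riser y = -75 mm + stop value. Jaw plate 8 mm thick, riser x 0 to 85, z 37 to 83 mm. The carriage behind it (riser x 45 to 91) reaches 68 mm right of this face.
- release (a joint): Travel of the orange release paddle on the carriage, m: 0 = up, 0.010 = fully down (hard end). Sprung: about 2.5 N to start, 6 N fully down. From 0.0045 on the ratchet is free; let go, it springs up and the ratchet catches (a pawl resting on a tooth tip may keep it up to 3 mm down).
- release_top (a point): Centre of the top face of the orange paddle, 36 (x) by 44 (y) mm, riser z 103.5 when up. Moves with paddle and stop: at riser x 68, 37 mm right of the jaw face. A grey fence on the carriage, 46 wide (x), 8 thick, top at z 120, stands just right of the paddle (left face 23 mm right of this point): fingers on the paddle can push the stop right against it.
- stray_tin: The green-lidded round steel tin to be pushed in: 66 mm diameter, 45 mm tall, 0.14 to 0.28 kg; origin at the centre of its underside. At the start it stands alone near the front of the lowest step, roughly in front of the place of the gap.
- tin_a: Steel-lidded tin, same size, in the row beside the end plate; origin at the centre of its underside.
- tin_b: Steel-lidded tin, same size, in the row beside tin_a, on the gap side; origin at the centre of its underside.
- mug: Blue enamel mug, 76 mm across and 85 tall, at one end of the lowest step; origin at the centre of its underside. Bystander.
- jar: Glass jar with clamped lid, 76 mm across and 108 tall, at the other end of the lowest step; origin at the centre of its underside. Bystander. Mug and jar may change places.
- scoop: Olive-wood scoop, 46 mm wide, 140 long, 22 tall, lying along the front right of the lowest step; origin under its middle. Bystander.
- bowl: Dark wooden bowl, 120 mm across, 45 tall, on the counter right of the riser. Bystander.
- shaker: Amber glass shaker, 50 mm across, 110 tall, on the counter left of the riser. Bystander.
Things that resemble listed ones, but are neither listed nor needed, are in the scene too. What is shaped like the stray_tin but blue or purple is not meant.

How it is judged (in metres and radians):
On the way, in this order (a step that is already met when the one before it is completed fails the run):
1. the release is pressed down while the stop is still forward (value of joint release above 0.0045 m and value of joint stop above 0.055 m), for 0.05 s.
2. the stop is pushed fully back (value of joint stop below 0.008 m), for 0.1 s.
3. the release is let go and the green-lidded tin stands against the bar in the gap (value of joint release below 0.0045 m and x of stray_tin in the frame of riser above 0.019 m), for 0.2 s.
At the end, for the whole second after the job is handed in: The stop is within 8 mm of the back end of its travel, the release is up (within 4.5 mm), and the green-lidded tin stands upright and at rest on the step in the gap between tin_b and the jaw, within 10 mm of touching the bar (all of step 3 and value of joint stop below 0.008 m and x of stray_tin in the frame of riser below 0.035 m and y of stray_tin in the frame of riser between -0.045 and 0.02 m and height (world z) of stray_tin between 0.031 and 0.039 m and angle between stray_tin's own z axis and vertical below 0.08 rad and linear speed of stray_tin below 0.01 m/s).
It fails at once if the green-lidded tin is lifted or tipped (height (world z) of stray_tin above 0.047 m or height (world z) of stray_tin below 0.025 m or angle between stray_tin's own z axis and vertical above 0.35 rad).
It fails at once if a tin of the row is shifted by more than 20 mm, lifted or tipped (distance of any of tin_a, tin_b from where it was at the start of the episode above 0.02 m or height (world z) of any of tin_a, tin_b above 0.047 m or angle between any of tin_a, tin_b's own z axis and vertical above 0.35 rad).
It fails at once if the mug, jar, scoop, bowl or shaker is shifted by more than 20 mm (distance of any of mug, jar, scoop, bowl, shaker from where it was at the start of the episode above 0.02 m).
It also fails if it takes over 46 s, if anything falls off the work surface, if the arm or the gripper's body presses on something with over 40 N, if the wrist force passes 120 N, or if a joint passes its speed limit or range.

## Working session

There is one attempt and no reset: what is moved stays moved. The work goes in short steps, Python scripts to look and compute and a shell command to move; the robot and the scene stay as the last step left them, time stands still between calls to the robot, and variables do not carry over. Pictures are saved under pics/ and viewed, and the job is handed in when it is done.

```bash
ls; mkdir -p pics; cat > h.py <<'E'
import numpy as np, cv2
from rig import r
def K(c):
    f=210/np.tan(np.radians(c['vfov'])/2); return f
def proj(c,P):
    f=K(c);R=cv2.Rodrigues(np.array(c['rvec'],float))[0]
    p=np.atleast_2d(P)@R.T+np.array(c['tvec']).ravel()
    s=p[:,:2]/p[:,2:]; k=1+c['k1']*(s**2).sum(1,keepdims=True)
    return s*k*f+[c['cx'],c['cy']]
def ray(c,uv):
    f=K(c);R=cv2.Rodrigues(np.array(c['rvec'],float))[0]
    d=(np.array(uv,float)-[c['cx'],c['cy']])/f; s=d.copy()
    for _ in range(30): s=d/(1+c['k1']*(s@s))
    o=-R.T@np.array(c['tvec'],float).ravel(); v=R.T@np.array([s[0],s[1],1]); return o,v
def atz(c,uv,z):
    o,v=ray(c,uv); return o+v*(z-o[2])/v[2]
def tri(obs):
    A=np.zeros((3,3));b=np.zeros(3)
    for c,uv in obs:
        o,v=ray(c,uv);v=v/np.linalg.norm(v);M=np.eye(3)-np.outer(v,v);A+=M;b+=M@o
    return np.linalg.solve(A,b)
def save(n,fn):
    im=r.get_image(n); cv2.imwrite('pics/'+fn+'.png',im[:,:,::-1]); return im
E
python3 - <<'E'
from h import *
for n in('scene','top'):
    save(n,n+'0'); print(n,r.get_calibration(n))
print(r.sense())
E
```

```text
pics
scene {'vfov': 47.550990817885626, 'cx': 278.3318090773006, 'cy': 206.7832288026114, 'k1': 0.009225362638058567, 'rvec': array([ 2.09941901,  1.2047559 , -0.47996861]), 'tvec': array([-234.28911742, -236.51308496, 1731.45113597])}
top {'vfov': 51.47635698989272, 'cx': 286.8027674611996, 'cy': 196.56425772433383, 'k1': 0.006692833991995647, 'rvec': array([ 2.19714901, -2.19839151,  0.06137306]), 'tvec': array([ -11.63924831,  492.26219918, 1347.00762381])}
{'time_s': 0.1, 'qpos': array([ 1.22505255e+00,  2.76523111e-01,  1.50602065e+00,  1.93945783e-05,
        1.36071203e+00, -1.20990435e-01]), 'joint_vel': array([ 0.00010836, -0.00138511, -0.00225381,  0.00080685, -0.00178354,
       -0.00013221]), 'tau': array([ 1.74989473e-03, -4.17700231e+01, -2.46410751e+01,  2.86002405e-04,
        5.58594606e-03, -1.69785415e-05]), 'tcp_pos': array([127.9875901 , 560.11285559, 249.52549847]), 'tool_rot': array([ 1.12142274e-01,  9.93691813e-01, -8.06831928e-04, -2.01528829e-04]), 'contact_force': array([-1.00139814, -1.00831157, -0.2232598 ]), 'moment': array([0.02483635, 0.01173111, 0.01384408]), 'gripper_width': 85.18523441357993}
```

View pics/scene0.png

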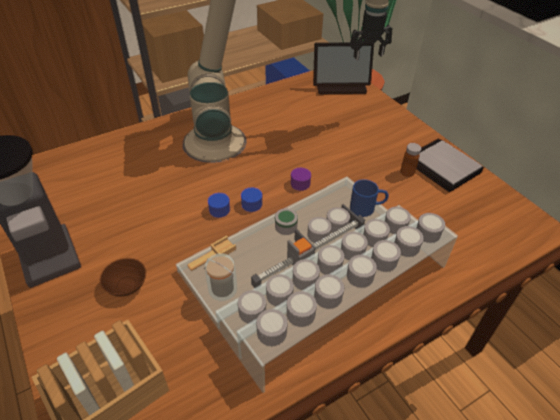

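View pics/top0.png

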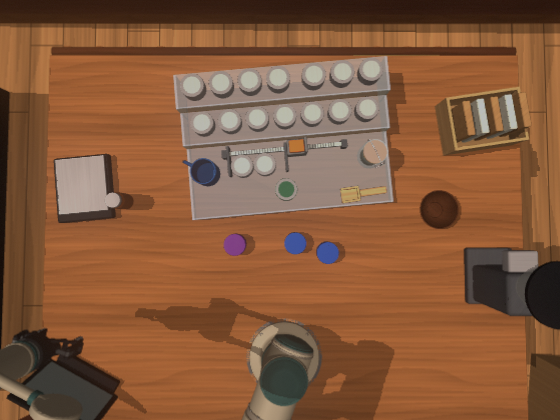

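The top view shows the riser spanning columns 175–392, with the orange paddle near (297,146), the green tin near (287,189), the row tins at (242,166) and (265,165), the mug at the left and the jar at the right. I'll enlarge it next.

```bash
python3 - <<'E'
import cv2
a=cv2.imread('pics/top0.png')[50:230,170:400]; cv2.imwrite('pics/topc.png',cv2.resize(a,None,fx=3.3,fy=3.3,interpolation=cv2.INTER_CUBIC))
a=cv2.imread('pics/scene0.png')[170:390,170:470]; cv2.imwrite('pics/scenec.png',cv2.resize(a,None,fx=2.6,fy=2.6,interpolation=cv2.INTER_CUBIC))
E
```

```text
(no output)
```

View pics/topc.png

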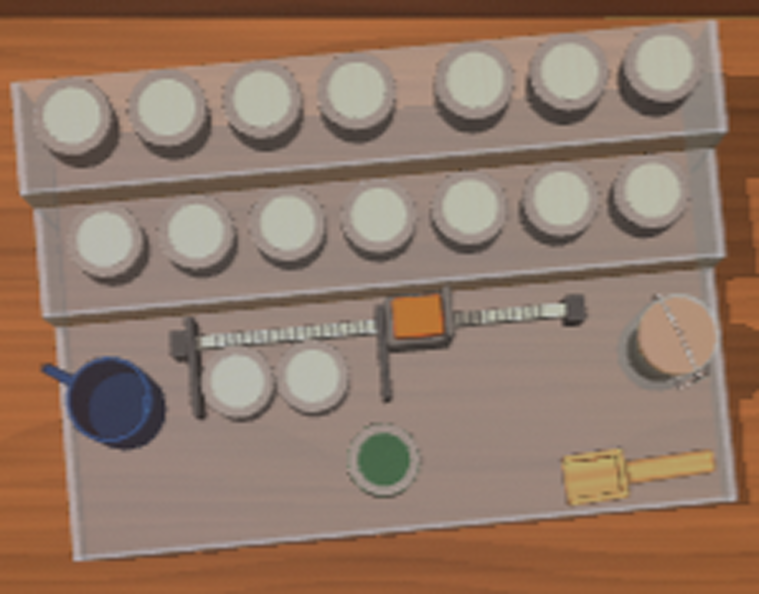

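View pics/scenec.png

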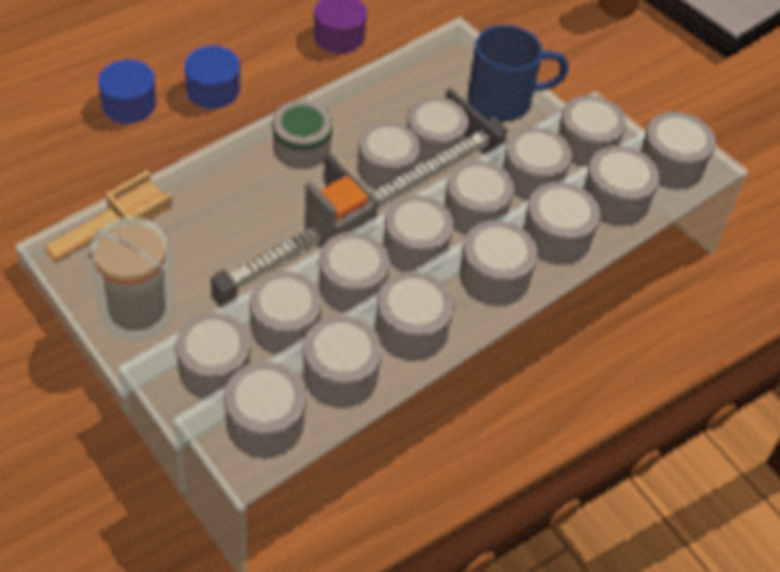

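```bash
cat > fit.py <<'E'
from h import *
from scipy.optimize import least_squares
ct=r.get_calibration('top');cs=r.get_calibration('scene')
T=[((-120,310,35),(77,558)),((-120,-310,35),(735,499)),((100,310,85),(47,321)),((100,-310,85),(722,259)),((200,310,135),(25,193)),((200,-310,135),(727,135)),((300,310,135),(13,85)),((300,-310,135),(715,22)),((68,190,72),(181,345)),((68,-172,72),(574,308))]
S=[((-120,310,35),(460,20)),((-120,-310,35),(20,247)),((300,-310,135),(245,505)),((300,310,135),(744,174)),((100,-310,85),(123,372)),((200,-310,135),(180,425)),((68,-172,72),(222,275))]
tu=lambda p:np.array(p)/3.3+[170,50]; su=lambda p:np.array(p)/2.6+[170,170]
def tw(q,P):
    c,s=np.cos(q[2]),np.sin(q[2]); P=np.atleast_2d(P).astype(float)
    return np.c_[q[0]+c*P[:,0]-s*P[:,1],q[1]+s*P[:,0]+c*P[:,1],P[:,2]]
def res(q):
    a=proj(ct,tw(q,[t[0] for t in T]))-[tu(t[1]) for t in T]
    b=proj(cs,tw(q,[t[0] for t in S]))-[su(t[1]) for t in S]
    return np.r_[a,b]
f=least_squares(lambda q:res(q).ravel(),[550,0,0.1],loss='soft_l1'); q=f.x
if __name__=='__main__':
    print(q);print(res(q).round(1).tolist())
    c,s=np.cos(q[2]),np.sin(q[2])
    def toR(p): d=np.array(p[:2])-q[:2]; return np.array([c*d[0]+s*d[1],-s*d[0]+c*d[1]])
    for n,uv,z in [('stray',(383,459),80),('tina',(238,383),80),('tinb',(313,379),80),('pad',(418,316),103.5),('jawtop y',(386,350),83)]:
        P=atz(ct,tu(uv),z);print('top',n,P.round(1),toR(P).round(1))
    for n,uv,z in [('stray',(303,123),80),('pad',(345,199),103.5),('tinb',(389,146),80),('tina',(438,121),80)]:
        P=atz(cs,su(uv),z);print('sc',n,P.round(1),toR(P).round(1))
E
python3 fit.py
```

```text
[ 5.67728091e+02 -1.85465558e+01  9.41357144e-02]
[[-1.6, 1.0], [0.5, -0.2], [-2.3, -1.0], [0.7, -1.6], [-2.6, 0.4], [-0.3, -2.0], [-1.9, -1.2], [-0.4, -1.8], [-1.0, -0.7], [-0.0, -0.8], [-1.5, -1.9], [-3.3, -1.2], [-3.0, 1.4], [0.6, -2.1], [-3.2, -2.3], [-3.8, -3.0], [-0.6, 1.8]]
top stray [511.   -9.4  80. ] [-55.6  14.4]
top tina [579.7 121.3  80. ] [ 25.1 138.1]
top tinb [583.4  53.7  80. ] [22.4 70.4]
top pad [636.6 -40.5 103.5] [ 66.5 -28.3]
top jawtop y [609.2 -12.2  83. ] [41.9  2.4]
sc stray [517.5  -6.9  80. ] [-48.9  16.3]
sc pad [647.7 -36.7 103.5] [ 77.9 -25.6]
sc tinb [593.1  55.9  80. ] [32.3 71.7]
sc tina [589.3 123.5  80. ] [ 34.9 139.4]
```

```bash
python3 -m inch '[[[0,0,0],-9.2,1],[[0,0,0],-9.2,1],[[-0.58,-0.82,0],0,1],[[-0.58,-0.82,0],0,1],[[-0.58,-0.82,0],0,1],[[-0.58,-0.82,0],0,1],[[-0.58,-0.82,0],0,1],[[-0.58,-0.82,0],0,1],[[-0.58,-0.82,0],0,1],[[-0.58,-0.82,0],0,1]]'
```

```text
time_s: 1.35
tcp_pos: [453.7, 191.4, 246.2]
tool_rot: [-0.058, 0.998, -0.002, -0.001]
contact_force: [-0.3, 1.2, -0.2]
gripper_width: 0.1
```

```bash
python3 -m inch '[[[-0.55,-0.8,0],1.2,1],[[-0.55,-0.8,0],0,1],[[-0.5,-0.8,0],0,1],[[-0.5,-0.8,0],0,1],[[-0.4,-0.6,0],0,1],[[0,0,0],0,1],[[0,0,0],0,1],[[0,0,0],0,1],[[0,0,0],0,1],[[0,0,0],0,1]]'; python3 - <<'E'
from h import *
import json
c=r.get_calibration('wrist'); im=save('wrist','w1'); save('top','t1'); print(c, r.sense()['tcp_pos'])
cv2.imwrite('pics/w1b.png',cv2.resize(im[:,:,::-1],None,fx=1.42,fy=1.42))
E
```

```text
time_s: 2.6
tcp_pos: [629.2, -29.3, 242.5]
tool_rot: [-0.046, 0.999, -0.0, -0.004]
contact_force: [-0.1, 0.4, -0.2]
gripper_width: -0.1
{'vfov': 59.51053775871894, 'cx': 282.98309218127844, 'cy': 211.02310659477465, 'k1': -0.030629330385969974, 'rvec': array([-1.98930351, -2.1810942 , -0.28539353]), 'tvec': array([  87.99788811, -633.23090671,  211.07812768])} [629.3426681  -29.5617129  242.50933264]
```

View pics/w1b.png

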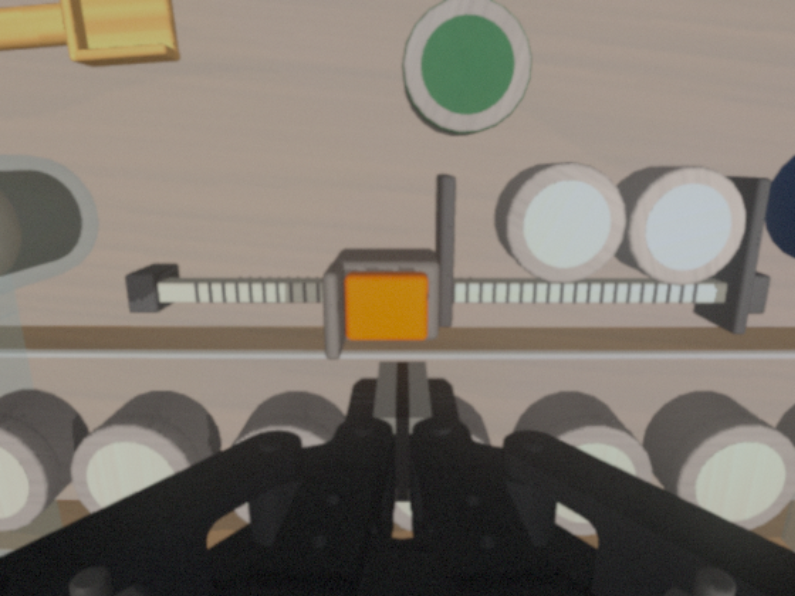

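The wrist view shows the paddle at (386,306), the jaw at x 447 and the green lid at (468,64). The row tins are at (567,222) and (688,224), and the posts at (152,287) and (758,293), all in enlarged pixels.

```bash
cat > m1.py <<'E'
from h import *
S=795.2/560
cw=dict(vfov=59.51053775871894,cx=282.98309218127844,cy=211.02310659477465,k1=-0.030629330385969974,rvec=[-1.98930351,-2.1810942,-0.28539353],tvec=[87.99788811,-633.23090671,211.07812768])
pts=dict(padTL=((345,273),103.5),padTR=((427,273),103.5),padBR=((427,340),103.5),padBL=((345,340),103.5),fenceL=((329,262),120),fenceR=((343,262),120),
stray=((468,64),80),tinb=((567,222),80),tina=((688,224),80),post=((136,288),72),postL=((757,293),72),jaw=((447,182),83),edgeR=((5,355),85),edgeL=((790,355),85))
import numpy as np
W={}
for k,(uv,z) in pts.items():
    W[k]=atz(cw,np.array(uv)/S,z);print(k,W[k].round(1))
p=np.mean([W[k] for k in W if k.startswith('pad')],0);print('pad',p)
d=W['edgeL']-W['edgeR'];a=np.arctan2(-d[0],d[1]);print('yaw',a)
c,s=np.cos(a),np.sin(a)
print(np.linalg.norm(W['padTL']-W['padTR']),np.linalg.norm(W['padBR']-W['padTR']))
tcp=np.array([629.3,-29.6])
for k in list(W)+['pad']:
    w=(W[k] if k in W else p)[:2]-tcp
    print(k,'rel tcp riser',(c*w[0]+s*w[1]).round(1),(-s*w[0]+c*w[1]).round(1))
E
python3 m1.py
```

```text
padTL [621.7 -60.5 103.5]
padTR [617.8 -18.4 103.5]
padBR [654.2 -14.6 103.5]
padBL [658.2 -58.2 103.5]
fenceL [613.3 -67.  120. ]
fenceR [612.7 -60.3 120. ]
stray [512.1  -7.2  80. ]
tinb [587.1  57.   80. ]
tina [581.7 124.4  80. ]
post [ 648.9 -185.3   72. ]
postL [618.2 179.8  72. ]
jaw [571.8 -11.5  83. ]
edgeR [ 693.1 -258.8   85. ]
edgeL [650.7 200.4  85. ]
pad [637.98260539 -37.91570132 103.5       ]
yaw 0.09210899171678084
42.34391185049272 36.558208306019985
padTL rel tcp riser -10.4 -30.1
padTR rel tcp riser -10.4 12.2
padBR rel tcp riser 26.2 12.7
padBL rel tcp riser 26.2 -31.1
fenceL rel tcp riser -19.3 -35.8
fenceR rel tcp riser -19.3 -29.1
stray rel tcp riser -114.7 33.1
tinb rel tcp riser -34.1 90.1
tina rel tcp riser -33.2 157.7
post rel tcp riser 5.1 -156.9
postL rel tcp riser 8.2 209.5
jaw rel tcp riser -55.6 23.3
edgeR rel tcp riser 42.4 -234.1
edgeL rel tcp riser 42.4 227.0
pad rel tcp riser 7.9 -9.1
```

```bash
python3 -m inch '[[[-0.13,-0.2,0],0,1],[[0,0,0.4],0,1],[[0,0,0.4],0,1],[[0,0,0.4],0,1],[[0,0,0.3],0,1],[[0,0,0],0,1],[[0,0,0],0,1],[[0,0,0],0,1],[[0,0,0],0,1],[[0,0,0],0,1]]'; python3 - <<'E'
from h import *
c=r.get_calibration('wrist'); im=save('wrist','w2'); print(r.sense()['tcp_pos'],r.sense()['contact_force'])
cv2.imwrite('pics/w2b.png',cv2.resize(im[120:400,100:460,::-1],None,fx=2,fy=2))
E
```

```text
time_s: 3.95
tcp_pos: [644.7, -46.8, 153.9]
tool_rot: [-0.045, 0.999, -0.003, 0.001]
contact_force: [-0.6, -0.2, -0.2]
gripper_width: 0.2
[644.69437412 -46.7741988  153.92613105] [ 0.58135697 -0.2438611   0.5353315 ]
```

View pics/w2b.png

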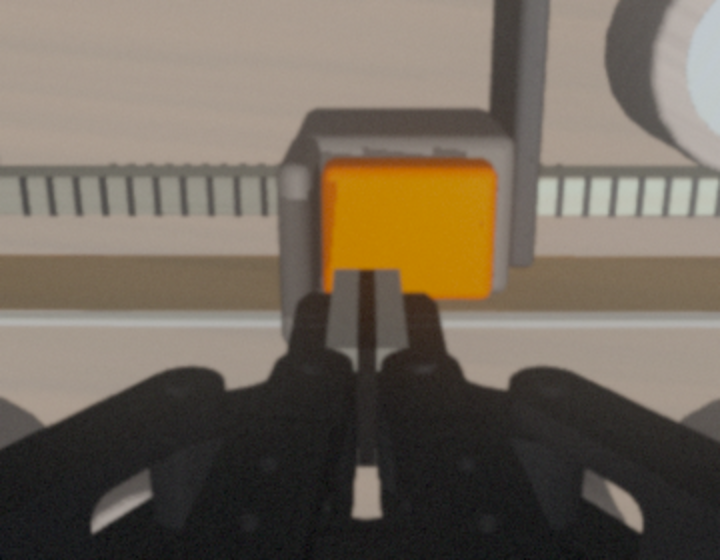

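```bash
python3 -m inch '[[[0.1,0.1,0],0,1],[[0,0,0],0,1],[[0,0,0.2],0,1],[[0,0,0],0,1],[[0,0,0],0,1],[[0,0,0],0,1],[[0,0,0],0,1],[[0,0,0],0,1],[[0,0,0],0,1],[[0,0,0],0,1]]'; python3 - <<'E'
from h import *
c=r.get_calibration('wrist'); s=r.sense();im=save('wrist','w3'); print(s['tcp_pos'],s['contact_force'])
t=s['tcp_pos']; print('tip',(proj(c,t-[0,0,19])-[100,120])*2, 'below on pad',(proj(c,[t[0],t[1],103.5])-[100,120])*2)
cv2.imwrite('pics/w3b.png',cv2.resize(im[120:400,100:460,::-1],None,fx=2,fy=2))
for uv in [(338,160),(485,160),(325,300),(490,300)]: pass
E
```

```text
time_s: 5.25
tcp_pos: [637.7, -40.9, 141.2]
tool_rot: [-0.045, 0.999, -0.003, 0.001]
contact_force: [-0.3, -0.0, -0.6]
gripper_width: -0.0
[637.72246497 -40.88558033 141.18518825] [-0.31349602 -0.01256523 -0.6382169 ]
tip [[371.05203244 308.86154325]] below on pad [[371.0065791  274.59814689]]
```

View pics/w3b.png

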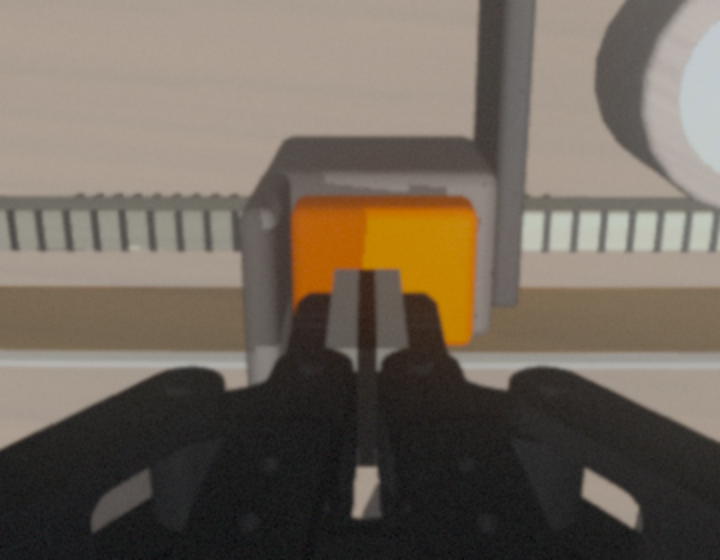

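```bash
python3 -m inch '[[[0,0,0.15],0,1],[[0,0,0.15],0,1],[[0,0,0.1],0,1],[[0,0,0.05],0,1],[[0,0,0.03],0,1],[[0,0,0],0,1],[[0,0,0],0,1],[[0,0,0],0,1],[[0,0,0],0,1],[[0,0,0],0,1]]'
```

```text
time_s: 6.55
tcp_pos: [638.1, -41.1, 115.2]
tool_rot: [-0.045, 0.999, -0.003, 0.003]
contact_force: [-0.7, -0.1, 4.1]
gripper_width: -0.0
```

```bash
python3 -m inch '[[[0,0,0.06],0,1],[[0,0,0],0,1],[[0,0,0],0,1],[[0,0,0],0,1],[[0,0,0],0,1],[[0,-0.03,0],0,1],[[0,-0.03,0],0,1],[[0,-0.03,0],0,1],[[0,-0.03,0],0,1],[[0,0,0],0,1]]'
```

```text
time_s: 7.8
tcp_pos: [638.6, -45.4, 113.7]
tool_rot: [-0.045, 0.999, -0.001, 0.003]
contact_force: [-0.8, -0.7, 5.4]
gripper_width: -0.0
```

```bash
python3 -m inch '[[[0,-0.05,0.02],0,1],[[0,-0.05,0.01],0,1],[[0,-0.05,0.01],0,1],[[0,-0.08,0.01],0,1],[[0,-0.08,0.01],0,1],[[0,-0.08,0.01],0,1],[[0,0,0],0,1],[[0,0,0],0,1],[[0,0,0],0,1],[[0,0,0],0,1]]'; python3 - <<'E'
from h import *
im=save('wrist','w4');s=r.sense(); print(s['tcp_pos'],s['contact_force'])
cv2.imwrite('pics/w4b.png',cv2.resize(im[:,:,::-1],None,fx=1.4,fy=1.4))
E
```

```text
time_s: 9.05
tcp_pos: [640.3, -65.2, 113.3]
tool_rot: [-0.045, 0.999, 0.003, 0.004]
contact_force: [-1.3, -0.3, 4.5]
gripper_width: -0.1
[640.32579353 -65.21008321 113.33943304] [-0.59090935 -0.25683034  5.20293244]
```

View pics/w4b.png

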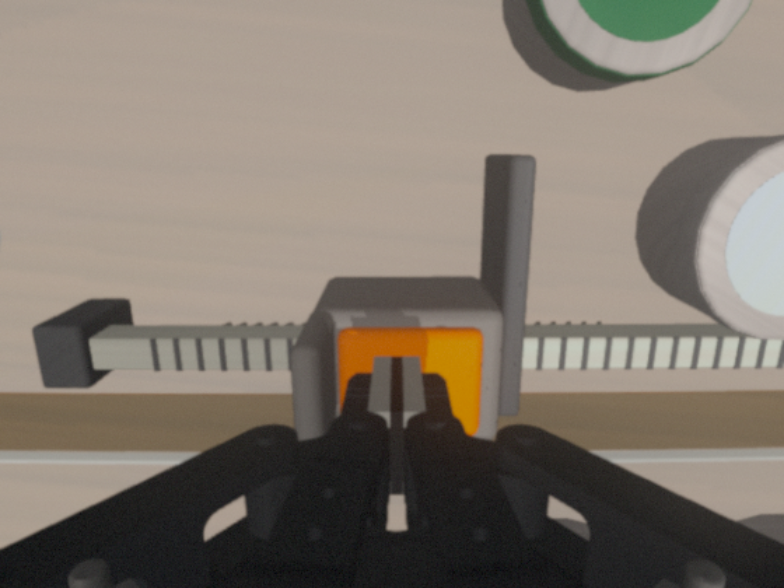

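```bash
python3 -m inch '[[[0,-0.12,0.01],0,1],[[0,-0.12,0.01],0,1],[[0,-0.12,0.01],0,1],[[0,-0.12,0.01],0,1],[[0,-0.12,0.01],0,1],[[0,-0.12,0.01],0,1],[[0,-0.12,0.01],0,1],[[0,0,0.01],0,1],[[0,0,0],0,1],[[0,0,0],0,1]]'
```

```text
time_s: 10.35
tcp_pos: [644.5, -111.8, 113.0]
tool_rot: [-0.044, 0.999, 0.007, 0.005]
contact_force: [-1.0, 0.1, 6.0]
gripper_width: -0.3
```

```bash
python3 -m inch '[[[0,-0.1,0.01],0,1],[[0,-0.1,0.01],0,1],[[0,-0.08,0.01],0,1],[[0,-0.08,0.01],0,1],[[0,-0.08,0.01],0,1],[[0,-0.08,0.01],0,1],[[0,-0.08,0.01],0,1],[[0,-0.08,0.01],0,1],[[0,-0.08,0.01],0,1],[[0,-0.08,0],0,1]]'; python3 - <<'E'
from h import *
im=save('wrist','w5');s=r.sense(); print(s['tcp_pos'],s['contact_force'])
cv2.imwrite('pics/w5b.png',cv2.resize(im[:,:,::-1],None,fx=1.4,fy=1.4))
E
```

```text
time_s: 11.6
tcp_pos: [646.9, -131.2, 113.1]
tool_rot: [-0.042, 0.999, 0.035, 0.004]
contact_force: [-0.6, 11.1, 6.2]
gripper_width: -0.1
[ 646.89818249 -131.24467773  113.07809273] [-1.46023642 11.48456627  8.68237371]
```

View pics/w5b.png

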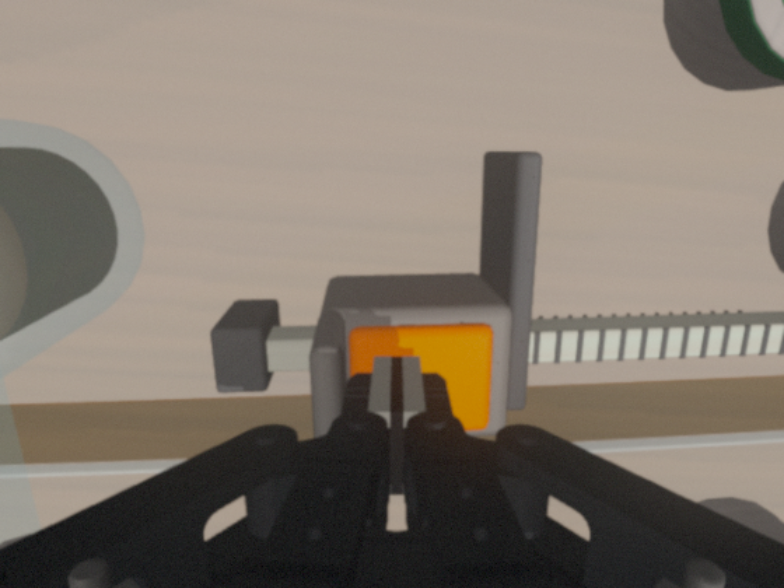

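```bash
python3 -m inch '[[[0,0.06,0],0,1],[[0,0,-0.1],0,1],[[0,0,-0.3],0,1],[[0,0,-0.5],0,1],[[0,0,-0.5],0,1],[[0,0,-0.4],0,1],[[0,0,0],0,1],[[0,0,0],0,1],[[0,0,0],0,1],[[0,0,0],0,1]]'; python3 - <<'E'
from h import *
s=r.sense();c=r.get_calibration('wrist');im=save('wrist','w6'); print(s,c)
cv2.imwrite('pics/w6b.png',cv2.resize(im[:,:,::-1],None,fx=1.4,fy=1.4))
E
```

```text
time_s: 12.9
tcp_pos: [643.9, -135.8, 216.0]
tool_rot: [-0.041, 0.998, 0.037, -0.002]
contact_force: [0.1, -0.9, -0.4]
gripper_width: -0.0
{'time_s': 12.9, 'qpos': array([-0.34879447,  0.43168341,  1.35249972,  0.06787352,  1.38887199,
       -2.01518299]), 'joint_vel': array([ 0.00022385,  0.00614621,  0.00904645, -0.0007844 , -0.00400735,
        0.00040216]), 'tau': array([-2.46037706e-02, -5.07711661e+01, -2.44823509e+01,  3.59329898e-01,
        1.76013792e-01, -7.08621855e-06]), 'tcp_pos': array([ 643.88563873, -135.78849156,  215.96176414]), 'tool_rot': array([-0.04108917,  0.99847766,  0.03676018, -0.00165003]), 'contact_force': array([ 0.07239675, -0.89359555, -0.37682421]), 'moment': array([-0.01305574,  0.00297174, -0.0311907 ]), 'gripper_width': -0.01726589493869894} {'vfov': 59.51053775871894, 'cx': 282.98309218127844, 'cy': 211.02310659477465, 'k1': -0.030629330385969974, 'rvec': array([-2.03644064, -2.18963147, -0.37258231]), 'tvec': array([ 172.89061688, -636.79357174,  190.88077512])}
```

View pics/w6b.png

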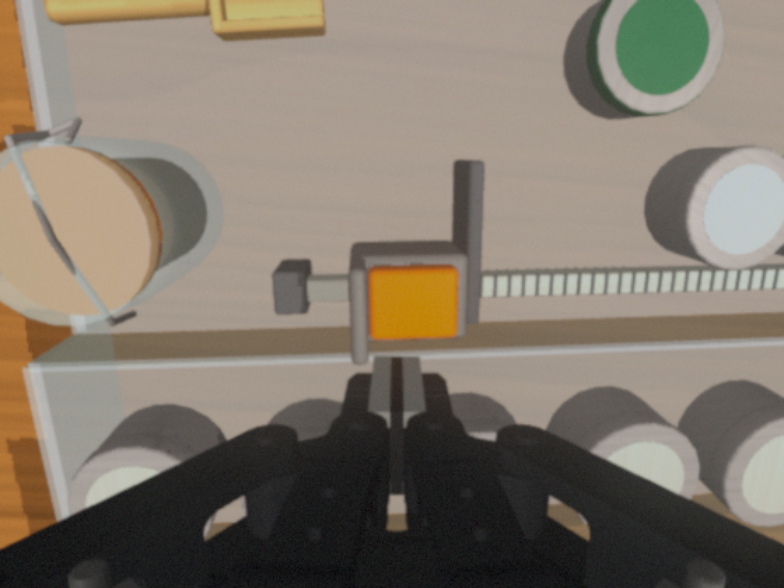

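The stop now sits near its right post and the paddle is up. The green lid is at (655,42), the tin_b lid at (745,207), the paddle centre at (413,303) and the jaw top at (468,165).

```bash
python3 - <<'E'
from h import *
cw=dict(vfov=59.51053775871894,cx=282.98309218127844,cy=211.02310659477465,k1=-0.030629330385969974,rvec=[-2.03644064,-2.18963147,-0.37258231],tvec=[172.89061688,-636.79357174,190.88077512])
a=.093;c,s=np.cos(a),np.sin(a)
# riser origin from earlier: tcp(629.3,-29.6) = riser (60,-17)
o=np.array([629.3,-29.6])-[c*60+s*17,s*60-c*17]; print('origin',o)
for k,uv,z in [('stray',(655,42),80),('tinb',(745,207),80),('pad',(413,303),103.5),('jaw',(468,165),83),('post',(290,264),72),('scoopR',(325,20),50),('jar',(60,235),143)]:
    P=atz(cw,np.array(uv)/1.4,z);d=P[:2]-o;print(k,P.round(1),(c*d[0]+s*d[1]).round(1),(-s*d[0]+c*d[1]).round(1))
E
```

```text
origin [567.98056107 -18.24542344]
stray [512.5 -11.   80. ] -54.6 12.3
tinb [586.9  56.8  80. ] 25.8 72.9
pad [ 644.5 -120.2  103.5] 66.7 -108.6
jaw [578.3 -96.8  83. ] 2.9 -79.2
post [ 636.1 -182.8   72. ] 52.6 -170.2
scoopR [ 512.6 -171.8   50. ] -69.4 -147.8
jar [ 615.1 -259.7  143. ] 24.5 -244.8
```

```bash
python3 -m inch '[[[0,0,0],9.5,0.53],[[0,0,0],9.5,0.53],[[0.6,0.25,0],0,0.53],[[0.6,0.25,0],0,0.53],[[0.6,0.25,0],0,0.53],[[0.6,0.25,0],0,0.53],[[0.6,0.25,0],0,0.53],[[0.6,0.25,0],0,0.53],[[0,0,0],0,0.53],[[0,0,0],0,0.53]]'; python3 - <<'E'
from h import *
s=r.sense();R=__import__('scipy.spatial.transform',fromlist=['x']).Rotation.from_quat(s['tool_rot']).as_matrix();print(s['tcp_pos'],R.round(3),s['gripper_width'])
print('delta tool units',R.T@(np.array([459.5,3.9,120])-s['tcp_pos'])/60)
im=save('wrist','w7')
cv2.imwrite('pics/w7b.png',cv2.resize(im[:,:,::-1],None,fx=1.4,fy=1.4))
E
```

```text
time_s: 14.2
tcp_pos: [451.9, 10.7, 223.9]
tool_rot: [0.13, 0.991, 0.037, -0.01]
contact_force: [-0.4, -0.6, -0.1]
gripper_width: 40.2
[451.93635081  10.71217009 223.92860193] [[-0.966  0.258 -0.011]
 [ 0.257  0.963  0.075]
 [ 0.03   0.07  -0.997]] 40.233616139923484
delta tool units [-0.20294222 -0.19768716  1.71721771]
```

View pics/w7b.png

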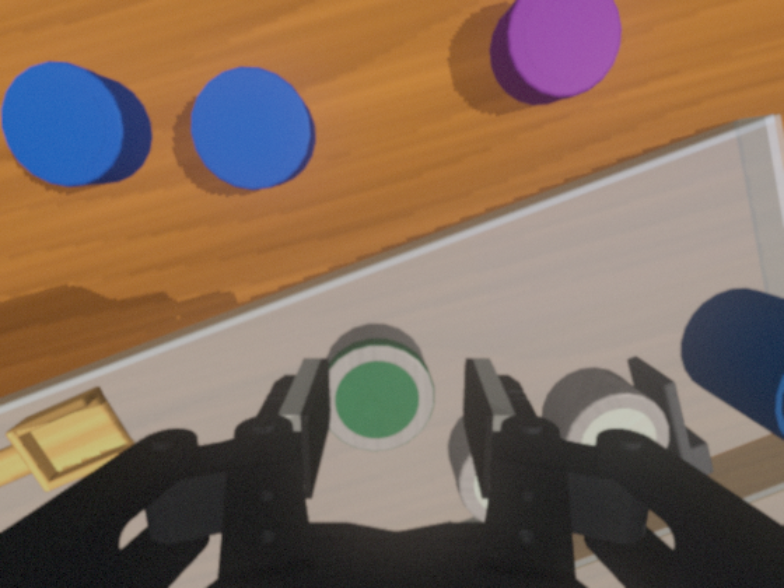

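```bash
python3 -m inch '[[[-0.12,-0.13,0],0,0.53],[[-0.12,-0.13,0],0,0.53],[[0,0,0.5],0,0.53],[[0,0,0.5],0,0.53],[[0,0,0.5],0,0.53],[[0,0,0.4],0,0.53],[[0,0,0.4],0,0.53],[[0,0,0.15],0,0.53],[[0,0,0],0,0.53],[[0,0,0],0,0.53]]'; python3 - <<'E'
from h import *
s=r.sense();R=__import__('scipy.spatial.transform',fromlist=['x']).Rotation.from_quat(s['tool_rot']).as_matrix();print(s['tcp_pos'],R.round(3),s['gripper_width'])
print('delta tool units',R.T@(np.array([459.5,3.9,69])-s['tcp_pos'])/60)
im=save('wrist','w8')
cv2.imwrite('pics/w8b.png',cv2.resize(im[:,:,::-1],None,fx=1.4,fy=1.4))
t=save('scene','s8');cv2.imwrite('pics/s8b.png',cv2.resize(t[170:330,200:400,::-1],None,fx=3,fy=3))
E
```

```text
time_s: 15.5
tcp_pos: [469.6, -7.1, 70.2]
tool_rot: [0.134, 0.99, 0.036, -0.009]
contact_force: [-1.8, 1.0, 0.3]
gripper_width: 40.0
[469.641913    -7.06354689  70.22080212] [[-0.964  0.266 -0.009]
 [ 0.265  0.961  0.073]
 [ 0.028  0.068 -0.997]] 39.99373692543807
delta tool units [0.21077858 0.12926628 0.03517236]
```

View pics/w8b.png

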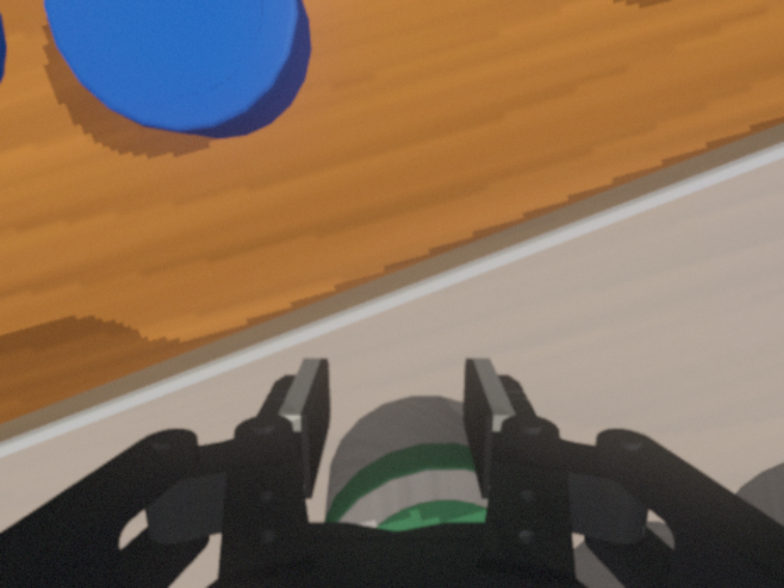

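View pics/s8b.png

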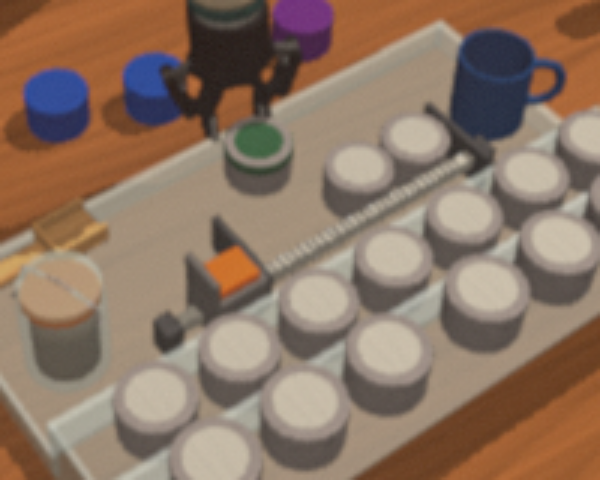

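```bash
python3 -m inch '[[[0.15,0,0],0,0.53],[[0,0.08,0],0,0.53],[[0,0.08,0],0,0.53],[[0,0,0],0,0.53],[[-0.1,0,0],0,0.53],[[-0.1,0,0],0,0.53],[[-0.1,0,0],0,0.53],[[-0.1,0,0],0,0.53],[[0,0,0],0,0.53],[[0,0,0],0,0.53]]'; python3 - <<'E'
from h import *
s=r.sense();print(s['tcp_pos'],s['contact_force'],s['tool_rot'])
im=save('wrist','w9')
cv2.imwrite('pics/w9b.png',cv2.resize(im[:,:,::-1],None,fx=1.4,fy=1.4))
E
```

```text
time_s: 16.85
tcp_pos: [488.4, -1.2, 72.4]
tool_rot: [0.134, 0.99, 0.036, -0.008]
contact_force: [-2.0, -0.2, 2.6]
gripper_width: 40.0
[488.44421715  -1.241623    72.37992094] [-1.96275296 -0.20990501  2.62306896] [ 0.13386973  0.99032078  0.03578124 -0.00795878]
```

View pics/w9b.png

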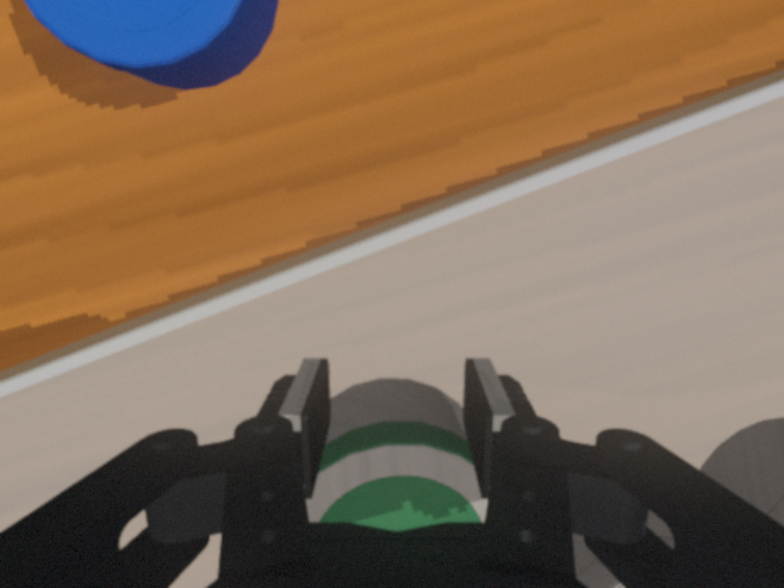

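```bash
python3 -m inch '[[[-0.12,0,0],0,0.53],[[-0.12,0,0],0,0.53],[[-0.12,0,0],0,0.53],[[-0.12,0,0],0,0.53],[[-0.12,0,0],0,0.53],[[-0.12,0,0],0,0.53],[[-0.12,0,0],0,0.53],[[-0.12,0,0],0,0.53],[[0,0,0],0,0.53],[[0,0,0],0,0.53]]'; python3 - <<'E'
from h import *
s=r.sense();print(s['tcp_pos'],s['contact_force'],s['tool_rot'])
im=save('wrist','w10')
cv2.imwrite('pics/w10b.png',cv2.resize(im[:,:,::-1],None,fx=1.4,fy=1.4))
t=save('scene','s10');cv2.imwrite('pics/s10b.png',cv2.resize(t[170:330,200:400,::-1],None,fx=3,fy=3,interpolation=2))
E
```

```text
time_s: 18.15
tcp_pos: [541.3, -15.6, 71.7]
tool_rot: [0.133, 0.99, 0.037, -0.015]
contact_force: [-3.9, 1.0, 3.8]
gripper_width: 40.1
[541.25881748 -15.59266796  71.67497917] [-3.94662936  1.00700578  3.78419572] [ 0.13344894  0.99024976  0.03683161 -0.01549945]
```

View pics/w10b.png

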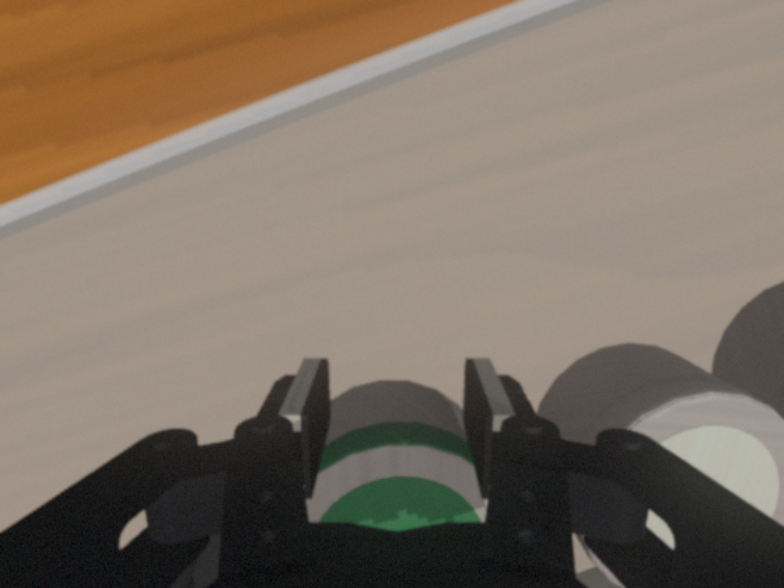

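View pics/s10b.png

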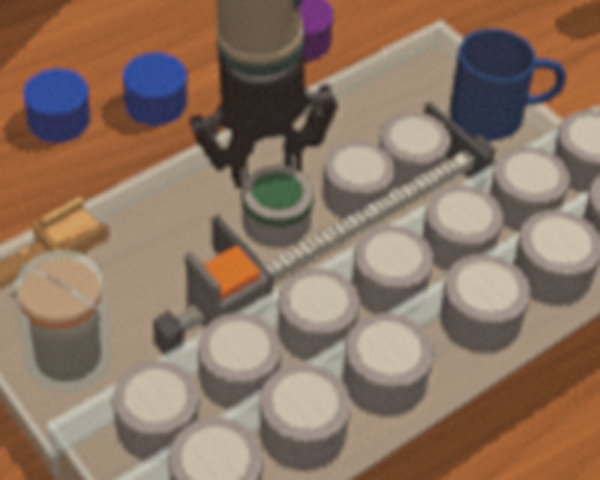

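```bash
python3 -m inch '[[[-0.1,0,0],0,0.53],[[-0.1,0,0],0,0.53],[[-0.08,0,0],0,0.53],[[-0.08,0,0],0,0.53],[[-0.06,0,0],0,0.53],[[-0.06,0,0],0,0.53],[[0,0,0],0,0.53],[[0,0,0],0,0.53],[[0,0,0],0,0.53],[[0,0,0],0,0.53]]'; python3 - <<'E'
from h import *
s=r.sense();print(s['tcp_pos'],s['contact_force'],s['tool_rot'])
E
```

```text
time_s: 19.5
tcp_pos: [562.3, -21.1, 71.7]
tool_rot: [0.133, 0.99, 0.038, -0.023]
contact_force: [-2.9, 0.8, 3.5]
gripper_width: 40.0
[562.29712341 -21.11356898  71.66910337] [-2.88942704  0.8024586   3.51968634] [ 0.13282904  0.99014296  0.03782387 -0.02329637]
```

```bash
python3 -m inch '[[[-0.05,0,0],0,0.53],[[-0.05,0,0],0,0.53],[[-0.05,0,0],0,0.53],[[-0.05,0,0],0,0.53],[[0,0,0],0,0.53],[[0,0,0],0,0.53],[[0,0,0],0,0.53],[[0,0,0],0,0.53],[[0,0,0],0,0.53],[[0,0,0],0,0.53]]'; python3 - <<'E'
from h import *
s=r.sense();print(s['tcp_pos'],s['contact_force'],s['tool_rot'])
E
```

```text
time_s: 20.75
tcp_pos: [563.7, -21.4, 71.6]
tool_rot: [0.132, 0.99, 0.039, -0.035]
contact_force: [-3.3, 0.3, 5.0]
gripper_width: 40.4
[563.68474128 -21.40583196  71.5690887 ] [-3.26820344  0.25896363  5.00179362] [ 0.13230108  0.9898134   0.03925643 -0.03499713]
```

```bash
python3 -m inch '[[[0.2,0,0],0,0.53],[[0.4,0,0],0,0.53],[[0.5,0,0],0,0.53],[[0.5,0,-0.3],0,0.53],[[0,0,-0.6],0,0.53],[[0,0,-0.6],0,0.53],[[0,0,-0.6],0,0.53],[[0,0,0],0,0.53],[[0,0,0],0,0.53],[[0,0,0],0,0.53]]'; python3 - <<'E'
from h import *
s=r.sense();c=r.get_calibration('wrist');print(s['tcp_pos'],s['contact_force'],s['tool_rot']);
import pickle;pickle.dump(c,open('c11.pkl','wb'))
for n in('wrist','top','scene'):
    im=save(n,n+'11')
    if n=='wrist': im=cv2.resize(im,None,fx=1.4,fy=1.4)
    elif n=='top': im=cv2.resize(im[50:230,170:400],None,fx=3.3,fy=3.3,interpolation=2)
    else: im=cv2.resize(im[170:390,170:470],None,fx=2.6,fy=2.6,interpolation=2)
    cv2.imwrite('pics/%s11b.png'%n,im[:,:,::-1])
E
```

```text
time_s: 22.0
tcp_pos: [477.7, -8.6, 204.6]
tool_rot: [0.133, 0.99, 0.037, -0.026]
contact_force: [-0.1, -0.1, -0.3]
gripper_width: 40.2
[477.68816043  -8.55562918 204.59294923] [-0.06430474 -0.11547416 -0.31963402] [ 0.13286785  0.99008839  0.03701766 -0.02647292]
```

View pics/wrist11b.png

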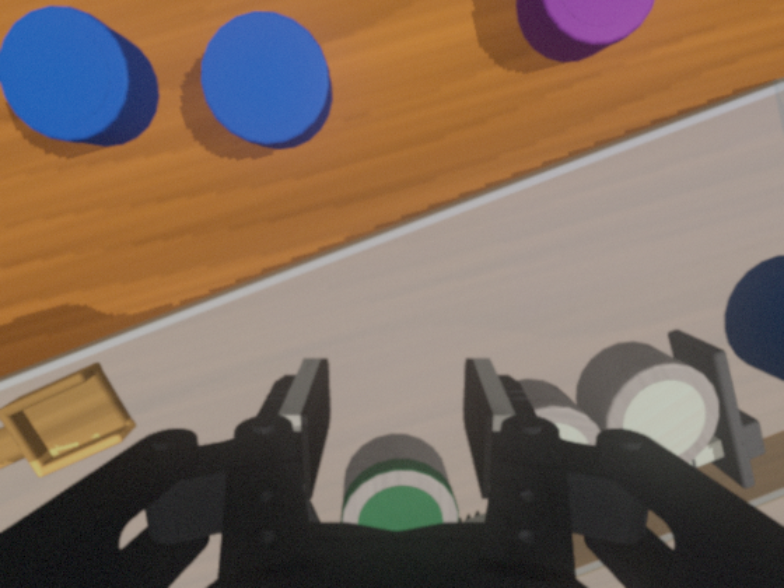

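View pics/top11b.png

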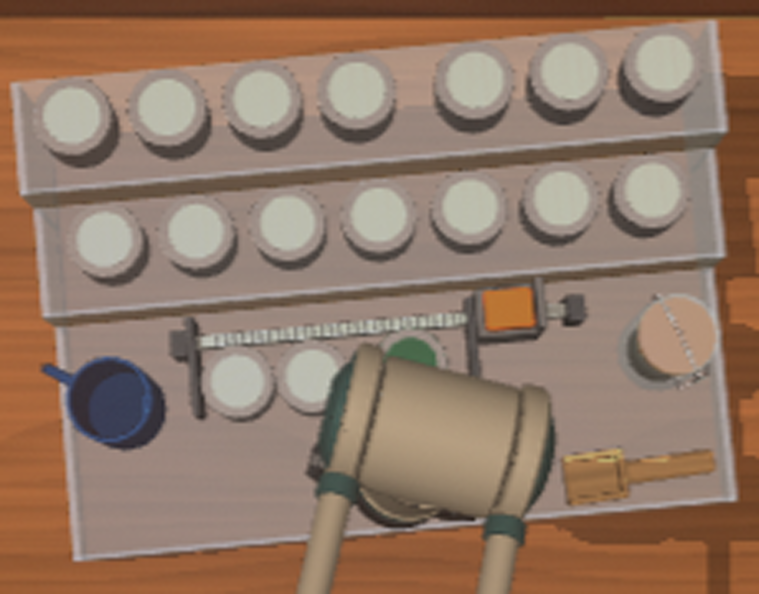

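View pics/scene11b.png

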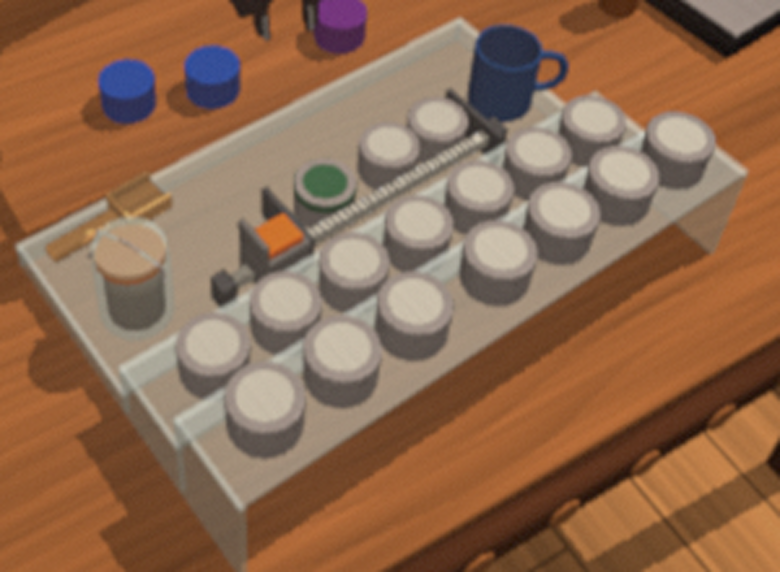

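The tin looks in line with the row in all three views; the scene view has its lid at (325,181). I'll back the arm off so the top view is clear.

```bash
python3 -m inch '[[[0.9,0,0],0,0.53],[[0.9,0,0],0,0.53],[[0.9,0,-0.1],0,0.53],[[0.5,0,-0.1],0,0.53],[[0,0,0],0,0.53],[[0,0,0],0,0.53],[[0,0,0],0,0.53],[[0,0,0],0,0.53],[[0,0,0],0,0.53],[[0,0,0],0,0.53]]'; python3 - <<'E'
from h import *
im=save('top','t12');cv2.imwrite('pics/t12b.png',cv2.resize(im[130:200,210:350],None,fx=5.6,fy=5.6,interpolation=2)[:,:,::-1])
cs=r.get_calibration('scene');a=.093;c,s=np.cos(a),np.sin(a);o=np.array([568,-18.2])
for uv in[(325,181),(389,146),(438,121),(303,123)]:
    P=atz(cs,np.array(uv)/2.6+170,80)[:2]-o;print((c*P[0]+s*P[1]).round(1),(-s*P[0]+c*P[1]).round(1))
E
```

```text
time_s: 23.4
tcp_pos: [291.2, 41.1, 224.8]
tool_rot: [0.134, 0.99, 0.037, -0.03]
contact_force: [-0.1, 0.2, 0.3]
gripper_width: 40.8
31.4 -15.0
31.9 71.4
34.4 139.1
-49.2 15.9
```

View pics/t12b.png

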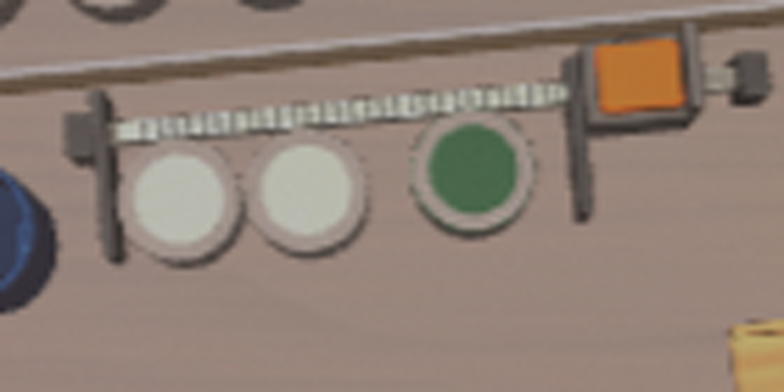

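```bash
python3 -c "
from rig import r
print(r.close_job())"
```

```text
the job is handed in; nothing more can be done
None
```

I finished the job and handed it in at about 23.4 s of the 46 s allowed. No verdict came back.

**Stop:** I pressed the release down with the shut fingers, at about 5 N. Keeping it pressed, I pushed the stop right along the bar until it met the solid end at about 11 N, then lifted off. The wrist camera put the jaw face at riser y about -75 mm, which is fully back. The paddle looked up in that picture; I judged it by eye and did not measure its travel.

**Tin:** I pushed the green-lidded tin diagonally into the gap between half-open fingers, until it stopped against the bar. The scene camera put it at riser (31, -15) mm against the target (29, -17). In the top view it stands level with the other two tins at the bar. Those two and the mug, jar and scoop look unmoved, but I did not measure any of them or check the bowl and shaker at the end.

**Disagreements:** The two fixed cameras differed by up to about 10 mm in riser x. I therefore took working positions from the wrist camera and the given sizes. The tool also picked up about 4° of tilt while pressing against the stop's end, which had no effect on the tin that I could see.

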